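Clamp a gearmotor and latch the hold-down frame

ROBOT

A 6-joint arm with a two-finger parallel gripper is mounted at the origin on the work surface. World frame = base frame: x ahead of the robot, y to its left, z up, the work surface at z = 0. Lengths are in m, angles in rad, forces in N, time in s.
With the tool pointing down it reaches from about 0.225 to 0.875 m from the base axis. Payload 3.4 kg.
Tool frame: the origin (TCP) lies at the very end of the fingers, on their centre line; the grasp point (between the pads) lies 19 mm behind it (manip.tcp_to_grasp is the distance from the TCP to the grasp point, in m); z points along the fingers, y is the line along which they close (so a half turn about z gives the same grasp; the last joint's range is limited). The gripper opens to 85 mm and grips with 20 to 120 N. Pads are 22 mm wide; open, the fingers measure 114 mm over their backs; the gripper's body (76 mm by 85 mm) begins 54 mm behind the grasp point. The pads swing forward as they close: fully open they stand 13 mm farther back than shut.
Start: joints at [1.075, 0.276, 1.505, -0, 1.361, -0.121], TCP at [0.211, 0.535, 0.231] pointing down, gripper open.
Joint ranges: [-2.89, 2.89], [-0.75, 2.08], [0.22, 2.7], [-1.18, 4.32], [0.11, 2.71], [-2.7, 2.7]. Speed limits (rad/s): [2.57, 2.57, 3.14, 3.14, 3.14, 3.14].

INTERFACE

Orientations are given as a unit quaternion [w, x, y, z].
In Python, from rig import status, get_image, job, manip gives the robot as it stands.
- The arm moves only by the tool apply_moves, never from a script. Its arguments are lists of equal length, an entry for each row: "xyz": the shift along the tool's x, y, z each as a share of 0.3 m, from -1 to 1, a list of three; "rot": the turn, a rotation vector about the tool's x, y, z each as a share of 60 degrees, from -1 to 1, a list of three; "hand": the opening, from -1 (shut) to 1 (fully open). A call has 1 to 8 rows; each row shifts and turns the commanded pose from where the row before left it, along the tool's axes as they then stand; what a row does not reach is not made up. A row lasts 1/8 s, in which the tool goes at most 62.5 mm and 10.7 degrees, less where a joint would pass 70% of its speed; a pose out of reach is approached as far as the arm can. A call with a number of a shift or a turn outside -1 to 1 is refused whole. A call with a gripper value outside its range is refused whole. The fingers move at their own pace and stop on an object; "force" is the grip in N (left out, the last holds). Time passes only in rows, so rows that do not move let the fingers close. It gives the time, the measured TCP pose, the force, the opening and the grip force at its end, in the units of the state.
- status.get_state(): the state, without advancing time (a new reading comes with each control period).
- get_image(name): name is "scene" or "side" or "wrist"; returns a dict with "pixels" (400x640x3 uint8, red, green, blue), "fovy" (degrees; the focal length in pixels is half the picture's height over the tangent of half this angle, whatever the lens; pixels are square), "cx", "cy" (the principal point, pixels), "origin" and "orientation" of the camera in the world; the wrist camera has in their place "tool_from_camera" (4x4, takes a point from camera to tool coordinates, whose origin is the TCP and whose axes are the flange's). Camera axes: x right, y down, z forward; pixel columns grow to the right and rows downward; lengths in m; the calibration is good to about 2 mm. A picture is of the moment at which its call begins: read the wrist's pose just before it. There is no depth.
- job.sign_off(): hands the job in; it is judged then, once.
The state is a dict: "clock": time; "qpos": joint angles; "qd": joint speeds; "effort": joint torques, N m; "position": TCP position; "ee_rot": TCP orientation; "contact_force": force on the tool from outside, world axes, zero at the start; "moment": the same for the moment, N m; "width": finger opening in m; "gripper_force": force on a finger pad.
Only numpy, scipy, OpenCV 4.12 (cv2) and the standard library are available. Lean on these libraries where they do the work, as an engineer would, in place of code of your own. Each camera call takes 0.05 s, during which the arm holds its last target. There are 200 camera calls.

TASK

Get the gearmotor ready for screwing: push the sliding jaw by its tab until it has moved the gearbox right up against the fence and bears on it with about 10 N, without crushing it. Then close the sprung hold-down frame fully and turn its latch all the way so that its toe is caught under the keeper and the frame stays down by itself. Leave the spare motors and the screw cup as they are.

Things in the scene. Friction and masses are not known exactly. Their poses are not given: they have to be found in the camera images.
- fixture: Plate of orange phenolic board fixed to the bench, 280 x 300 mm (its x, y), z up, top face 20 mm above its origin, the centre of its underside (bench level). Yaw up to 0.3 rad. All 'fixture' coordinates are in this frame, mm. The fence, a dark steel block (x -65 to -20, z 20 to 45), faces -y and has been set by hand anywhere from y = 46 to 74.
- keeper (a point): Middle of the underside of the keeper's lip, fixture (95, 30, 77). The lip is 20 mm (x) by 24 mm (y) and 6 mm thick (x 85 to 105, z 77 to 83), open at both y sides, carried by a steel post at x 103 to 115. Axes as the fixture's.
- frame (a joint): Opening of the hold-down frame (rad): 0 = closed, on its rest posts (rigid stop); grows upward, to 0.9. Aluminium window frame 180 mm long from the hinge, 130 mm wide (fixture y -35 to 95), 8 mm thick (z 60 to 68 closed). Its spring holds it up at 0.35 to 0.5 rad; pushing down at the latch takes 1 N at first, 10 N to close, and it springs up when let go unless latched.
- frame_hinge (a point): Point on the frame's hinge axis (along fixture y, at its side near the robot), middle of its width: fixture (-105, 30, 62). Axes of the frame: x from the hinge to the free edge, z out of its top face.
- latch (a joint): Turn of the latch about the frame's normal (rad): 0 = toe to fixture -y; grows anticlockwise from above to a stop at 1.57 = toe to +x under the keeper's lip. Starts at 0.1 to 0.45, stays where left (light friction, 0.07 N m). Frame pressed fully closed, the toe passes 3 mm below the lip; higher, it strikes or misses it. Let go when latched, the frame rises 3 mm till the toe bears.
- latch_grip (a point): Grip point on the latch's pivot axis: in the frame's axes 160 mm from the hinge along x, 28 mm along z. x, y turn with the latch. Dark steel: upright wing 10 mm thick (this x), 36 mm long (y), from 16 mm below to 14 mm above this point, on a disc of radius 20 mm, top 16 mm below this point, 6 mm thick; toe a flat bar 12 mm wide level with the disc, reaching 45 mm from the pivot along this -y.
- jaw: Sliding steel jaw, slides along fixture y only (x = -42.5, z = 33), axes as the fixture's. Origin in the middle of its flat face, which looks to +y toward the gearbox, 36 mm wide, 22 mm high. Starts with the face at fixture y = -22 to -4, can go to y = 48; stays where left (slides stiffly, about 3 N). A rod runs back (-y) to its tab between low guides at y -49 to -38, z up to 36.
- jaw_tab (a point): Middle of the top edge of the jaw's upright tab: 118 mm behind (-y) the jaw face, 76 mm above the bench. Tab 34 mm wide (x), 10 mm thick (y, 5 mm either side of this point), 50 mm tall.
- gearmotor: Loose gearmotor, 0.13 to 0.21 kg, lying on the plate between jaw and fence: aluminium gearbox 45 x 32 x 26 mm (x, y, z), black round motor 23 mm across and 50 mm long along +x, short upright shaft on top. Origin in the middle of the gearbox's underside, axes within 0.06 rad of the fixture's. Starts 2 to 38 mm short of the fence, its origin at fixture y 20 to 27; slides at about 2 N.
- spare_a: another gearmotor exactly like the gearmotor, lying loose on the bench near the fixture plate; a bystander. Origin under its gearbox
- spare_b: another gearmotor exactly like the gearmotor, lying loose on the bench near the fixture plate; a bystander. Origin under its gearbox
- screw_cup: Small grey open cup, 64 mm across and 45 mm high, standing on the bench to the left of the fixture; a bystander. Origin under its centre.

How it is judged:
By the outcome, as a careful person would: the job done as asked, in the order asked, and still so for the second after the job is handed in, with the robot touching nothing.
It also fails if it takes over 72 s, if anything falls off the work surface, if the arm or the gripper's body presses on something with over 40 N, if the wrist force passes 120 N, or if a joint passes its speed limit or range.

## Working session

There is one attempt and no reset: what is moved stays moved. The work goes in short steps, Python scripts to look and compute and a tool call to move; the robot and the scene stay as the last step left them, time stands still between calls to the robot, and variables do not carry over. Pictures are saved under pics/ and viewed, at most 10 in all, crops included, and the job is handed in when it is done.

Besides the shell and the picture viewer there is one more tool, called after "Emit:" by a JSON object that holds its "fn" and its "kwargs", one argument or row to a line. apply_moves: Moves the arm, as the interface text tells. Its arguments: {"type":"object","properties":{"xyz":{"type":"array","items":{"type":"array","items":{"type":"number","minimum":-1,"maximum":1}}},"rot":{"type":"array","items":{"type":"array","items":{"type":"number","minimum":-1,"maximum":1}}},"hand":{"type":"array","items":{"type":"number"}},"force":{"type":"number"}},"required":["xyz","rot","hand"]}

```bash
ls; mkdir -p pics; cat > h.py <<'E'
import numpy as np,cv2,pickle
from scipy.spatial.transform import Rotation as R
from rig import status,get_image,job,manip
def q2R(q): return R.from_quat([q[1],q[2],q[3],q[0]]).as_matrix()
def grab(n):
    s=status.get_state(); d=get_image(n)
    if n=='wrist':
        T=np.eye(4);T[:3,:3]=q2R(s['ee_rot']);T[:3,3]=s['position'];M=T@np.array(d['tool_from_camera']);O=M[:3,3];Rm=M[:3,:3]
    else:
        O=np.array(d['origin']);o=np.array(d['orientation']);Rm=q2R(o) if o.size==4 else o
    f=200/np.tan(np.radians(d['fovy'])/2)
    return dict(im=np.array(d['pixels']),O=O,R=Rm,f=f,cx=d['cx'],cy=d['cy'])
def ray(c,u,v):
    d=c['R']@np.array([(u-c['cx'])/c['f'],(v-c['cy'])/c['f'],1]);return d/np.linalg.norm(d)
def onz(c,u,v,z):
    d=ray(c,u,v);return c['O']+d*(z-c['O'][2])/d[2]
def proj(c,P):
    p=c['R'].T@(np.array(P)-c['O']);return np.array([c['cx']+c['f']*p[0]/p[2],c['cy']+c['f']*p[1]/p[2]])
def tri(c1,p1,c2,p2):
    a,b=ray(c1,*p1),ray(c2,*p2);t=np.linalg.lstsq(np.c_[a,-b],c2['O']-c1['O'],rcond=None)[0]
    A=c1['O']+a*t[0];B=c2['O']+b*t[1];return (A+B)/2,np.linalg.norm(A-B)
def save(n,c): cv2.imwrite('pics/'+n+'.png',c['im'][:,:,::-1])
E
python3 - <<'E'
from h import *
C={n:grab(n) for n in ['scene','side','wrist']}
pickle.dump(C,open('c0.pkl','wb'))
for n,c in C.items(): save(n+'0',c);print(n,c['O'],c['R'][:,2],c['f'])
s=status.get_state();print(s);print(manip.tcp_to_grasp)
cv2.imwrite('pics/all.png',np.vstack([C['scene']['im'],C['side']['im']])[:,:,::-1])
E
```

```text
pics
scene [ 0.83730644 -0.32486257  0.85777847] [-0.25611169  0.41919329 -0.87102456] 462.3027650668113
side [ 0.56716673 -0.73891124  0.75551816] [ 0.04465585  0.77531921 -0.62998887] 429.9109786789247
wrist [0.14742382 0.55870692 0.37370006] [ 0.24222799 -0.09719096 -0.96533907] 314.1689808325253
{'clock': 0.15, 'qpos': array([ 1.07500187e+00,  2.76483389e-01,  1.50582763e+00,  1.60882586e-05,
        1.36070845e+00, -1.21006515e-01]), 'qd': array([ 0.00021852,  0.0003305 , -0.00420775, -0.00031315, -0.00017776,
        0.00047735]), 'effort': array([ 2.56398598e-03, -4.17144120e+01, -2.46033633e+01,  1.53589696e-05,
        7.62541807e-03,  3.45078867e-06]), 'position': array([0.21031129, 0.53474312, 0.23062509]), 'ee_rot': array([-2.24039533e-04,  1.86300729e-01,  9.82492509e-01, -6.77362979e-04]), 'contact_force': array([ 0.74202545, -0.64903176, -0.06222665]), 'moment': array([ 0.0280459 , -0.02276544, -0.01220051]), 'gripper_force': 0.0, 'width': 0.08534020806753662}
0.0187
```

View pics/scene0.png

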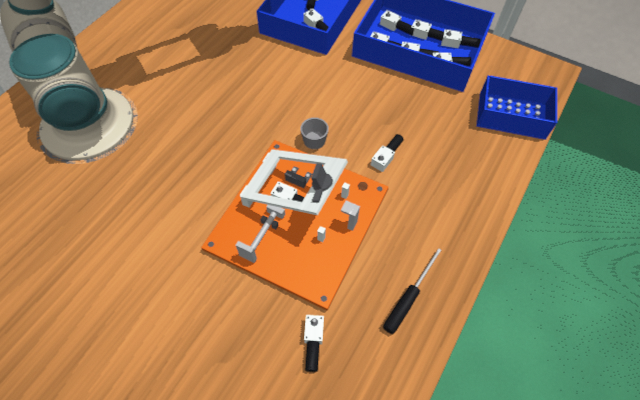

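View pics/side0.png

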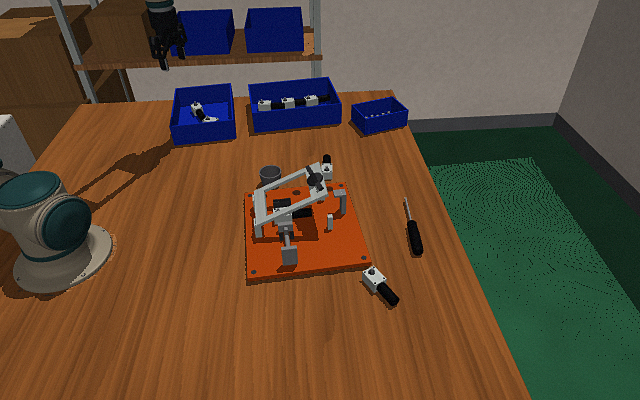

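The scene view shows the orange plate with corners near (276,142), (386,187), (328,306) and (203,248). The raised frame has its latch near (320,180), and the jaw tab is near (246,252). In the side view the tab is near (290,255) and the keeper near (341,195). Next I'll fit the plate.

```bash
cat > fit.py <<'E'
from h import *
C=pickle.load(open('c0.pkl','rb'))
res=[]
for n in ['scene','side']:
    c=C[n];hsv=cv2.cvtColor(c['im'],cv2.COLOR_RGB2HSV)
    m=((hsv[...,0]<14)&(hsv[...,1]>215)&(hsv[...,2]>90)).astype(np.uint8)
    k,l,st,_=cv2.connectedComponentsWithStats(m);i=1+np.argmax(st[1:,4]);m=(l==i).astype(np.uint8)
    print(n,st[i]); 
    cn=max(cv2.findContours(m,0,cv2.CHAIN_APPROX_NONE)[0],key=cv2.contourArea)
    P=np.array([onz(c,u,v,.02)[:2] for u,v in cn[:,0,:]])
    r=cv2.minAreaRect((P*1000).astype(np.float32));print(r)
    print(cv2.boxPoints(r))
s=C['scene']['im'][120:320,190:410];t=C['side']['im'][145:295,230:400]
a=cv2.resize(s,(660,600),interpolation=cv2.INTER_CUBIC);b=cv2.resize(t,(680,600),interpolation=cv2.INTER_CUBIC)
cv2.imwrite('pics/a.png',a[:,:,::-1]);cv2.imwrite('pics/b.png',b[:,:,::-1])
E
python3 fit.py
```

```text
scene [299 214  16  15  65]
((587.1797485351562, 40.04764175415039), (23.384654998779297, 35.180171966552734), 11.000471115112305)
[[572.34576   55.083427]
 [579.0588    20.549667]
 [602.01373   25.011856]
 [595.3007    59.545616]]
side [ 244  182  128  100 5197]
((566.7738037109375, 34.963897705078125), (278.8158264160156, 308.101806640625), 4.976429462432861)
[[ 414.5281   176.34103]
 [ 441.25467 -130.59937]
 [ 719.01953 -106.41324]
 [ 692.29297  200.52716]]
```

View pics/a.png

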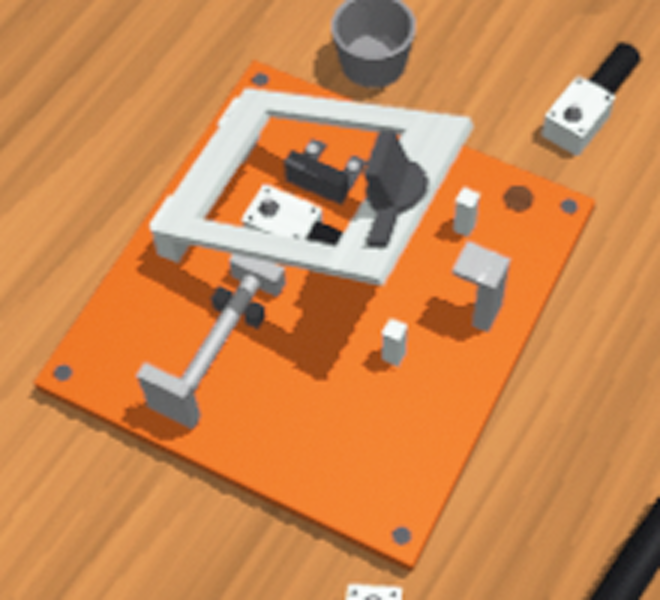

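View pics/b.png

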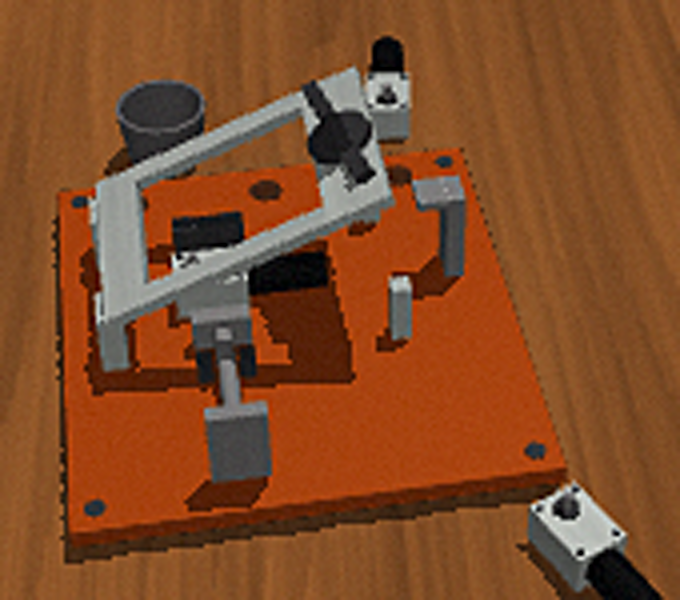

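The crops give matching corner, tab and frame points in both views. In crop a (3x) the tab's top edge is near (143,366)-(198,398) and the frame's free corners are at (472,120) and (384,282). In crop b (4x) the tab's top is near (205,408)-(268,402) and the free corners are near (357,70) and (392,197).

```bash
cat > m.py <<'E'
from h import *
C=pickle.load(open('c0.pkl','rb'));S,D=C['scene'],C['side']
A=lambda u,v:(u/3+190-.33,v/3+120-.33)
B=lambda u,v:(u/4+230-.375,v/4+145-.375)
print('corners');loc=np.array([[-140,150],[140,150],[140,-150],[-140,-150]])/1000
pa=[(258,62),(595,203),(412,566),(36,385)];pb=[(57,192),(461,150),(567,468),(68,535)]
Ps=[];Pd=[]
for a,b in zip(pa,pb):
    P,e=tri(S,A(*a),D,B(*b));Ps.append(onz(S,*A(*a),.02)[:2]);Pd.append(onz(D,*B(*b),.02)[:2]);print(P.round(4),round(e,4),Ps[-1].round(4),Pd[-1].round(4))
def fit(W):
    W=np.array(W);c=W.mean(0);X=W-c;yaw=np.arctan2((loc[:,0]*X[:,1]-loc[:,1]*X[:,0]).sum(),(loc*X).sum())
    r=R.from_euler('z',yaw).as_matrix()[:2,:2];return c,yaw,np.linalg.norm(X-loc@r.T,axis=1)
for W in (Ps,Pd,(np.array(Ps)+Pd)/2): c,yaw,e=fit(W);print(c.round(4),yaw.round(4),e.round(4))
Rf=R.from_euler('z',yaw).as_matrix();F=np.r_[c,0]
tof=lambda P:((P-F)@Rf*1000).round(1)
np.savez('fix.npz',F=F,Rf=Rf,yaw=yaw)
def T(n,a,b): P,e=tri(S,A(*a),D,B(*b));print(n,tof(P),round(e*1000,1))
T('frame far',(472,119),(357,69));T('frame near',(384,282),(392,197))
T('disc',(400,187),(340,137));T('toe tip',(378,243),(358,182));T('wing top far',(387,130),(308,84))
T('keeper',(482,264),(440,190));T('cup',(373,28),(161,105))
for n,p,q in (('tabL',(140,366),(205,409)),('tabR',(198,399),(268,402))): print(n,tof(onz(S,*A(*p),.076)),tof(onz(D,*B(*q),.076)))
T('tabmid',(170,383),(237,406))
for p in [(95,30,83),(-42.5,-130,76)]:
    P=F+Rf@np.array(p)/1000;print(p,P.round(4),(proj(S,P)-[190,120])*3,(proj(D,P)-[230,145])*4)
E
python3 m.py
```

```text
corners
[0.4142 0.1842 0.0115] 0.0036 [0.4203 0.1779] [0.4144 0.1756]
[0.6933 0.2024 0.0154] 0.0011 [0.6946 0.1991] [0.6921 0.1971]
[ 0.7186 -0.0943  0.0165] 0.0 [ 0.7191 -0.0952] [ 0.7178 -0.0973]
[ 0.4401 -0.1178  0.0133] 0.0027 [ 0.4446 -0.1201] [ 0.44   -0.1223]
[0.5696 0.0404] 0.0829 [0.0026 0.0032 0.0034 0.0021]
[0.5661 0.0383] 0.085 [0.0006 0.0026 0.002  0.0011]
[0.5679 0.0393] 0.0839 [0.0016 0.0028 0.0026 0.0015]
frame far [ 58.5 101.3 130.3] 0.6
frame near [ 60.1 -29.  130.4] 2.7
disc [ 38.8  36.6 127.4] 0.8
toe tip [ 43.6  -3.7 124. ] 1.3
wing top far [ 22.1  52.1 158. ] 0.2
keeper [99.6 34.8 79.8] 0.5
cup [-64.8 202.3  43.6] 1.9
tabL [ -60.7 -124.6   76. ] [ -59.9 -123.    76. ]
tabR [ -17.3 -127.6   76. ] [ -25.7 -123.5   76. ]
tabmid [ -40.8 -124.2   74.4] 4.6
(95, 30, 83) [0.66   0.0772 0.083 ] [471.92845446 263.87979024] [432.39124193 189.84372558]
(-42.5, -130, 76) [ 0.5364 -0.0938  0.076 ] [159.66989495 384.2375692 ] [236.78653076 412.96120644]
```

```bash
cat >> h.py <<'E'
def plan(P,Rt,n):
    s=status.get_state();Rc=q2R(s['ee_rot']);d=Rc.T@(np.array(P)-s['position'])/.3
    r=R.from_matrix(Rc.T@Rt).as_rotvec()/np.radians(60)
    print('total xyz',d.round(4),'rot',r.round(4),'per row',(d/n).round(4),(r/n).round(4))
def down(h): # tool x heading h (world), z down
    return np.array([[np.cos(h),np.sin(h),0],[np.sin(h),-np.cos(h),0],[0,0,-1.]])
E
python3 - <<'E'
from h import *
f=np.load('fix.npz');plan([.55,-.06,.29],down(np.pi/2+f['yaw']),16)
E
```

```text
total xyz [-1.7794 -1.4306 -0.1962] rot [-1.3000e-03  6.0000e-04  1.0619e+00] per row [-0.1112 -0.0894 -0.0123] [-0.0001  0.      0.0664]
```

Emit:
{"fn": "apply_moves", "kwargs": {
  "xyz": [
    [-0.11,-0.09,-0.04],
    [-0.11,-0.09,-0.04],
    [-0.11,-0.09,-0.04],
    [-0.11,-0.09,-0.04],
    [-0.11,-0.09,-0.04],
    [-0.11,-0.09,0],
    [-0.11,-0.09,0],
    [-0.11,-0.09,0]
  ],
  "rot": [
    [0,0,0],
    [0,0,0],
    [0,0,0],
    [0,0,0],
    [0,0,0],
    [0,0,0],
    [0,0,0],
    [0,0,0]
  ],
  "hand": [-1,-1,-1,-1,-1,-1,-1,-1]
}}

```text
clock: 1.15
position: [0.3774, 0.2361, 0.2912]
ee_rot: [-0.0, 0.186, 0.983, 0.0]
contact_force: [0.8, 1.0, -0.0]
width: -0.0001
gripper_force: 0.0
```

Emit:
{"fn": "apply_moves", "kwargs": {
  "xyz": [
    [-0.11,-0.09,0],
    [-0.11,-0.09,0],
    [-0.11,-0.09,0],
    [-0.11,-0.09,0],
    [-0.11,-0.09,0],
    [-0.11,-0.09,0],
    [-0.11,-0.09,0],
    [-0.11,-0.09,0]
  ],
  "rot": [
    [0,0,0],
    [0,0,0],
    [0,0,0],
    [0,0,0],
    [0,0,0],
    [0,0,0],
    [0,0,0],
    [0,0,0]
  ],
  "hand": [-1,-1,-1,-1,-1,-1,-1,-1]
}}

```text
clock: 2.15
position: [0.5441, -0.0614, 0.291]
ee_rot: [-0.0, 0.186, 0.982, 0.0]
contact_force: [0.7, -0.4, 0.4]
width: -0.0002
gripper_force: 0.0
```

Emit:
{"fn": "apply_moves", "kwargs": {
  "xyz": [
    [0,0,0],
    [0,0,0],
    [0,0,0],
    [0,0,0],
    [0,0,0],
    [0,0,0],
    [0,0,0],
    [0,0,0]
  ],
  "rot": [
    [0,0,0.1327],
    [0,0,0.1327],
    [0,0,0.1327],
    [0,0,0.1327],
    [0,0,0.1327],
    [0,0,0.1327],
    [0,0,0.1327],
    [0,0,0.1327]
  ],
  "hand": [-1,-1,-1,-1,-1,-1,-1,-1]
}}

```text
clock: 3.15
position: [0.5435, -0.0602, 0.2909]
ee_rot: [-0.0, 0.678, 0.735, -0.0]
contact_force: [-0.6, 0.1, 0.1]
width: 0.0003
gripper_force: 0.0
```

```bash
python3 - <<'E'
from h import *
c=grab('wrist');pickle.dump(c,open('w1.pkl','wb'));s=status.get_state();print(s['position'],s['ee_rot'],s['contact_force'],c['O'],c['R'])
cv2.imwrite('pics/w1.png',cv2.resize(c['im'],(800,500),interpolation=cv2.INTER_CUBIC)[:,:,::-1])
E
```

```text
[ 0.54348589 -0.06016108  0.29092531] [-3.79055161e-04  6.79391174e-01  7.33776167e-01 -1.64515853e-04] [-0.66368618 -0.42953417  0.17457811] [0.53692476 0.00537975 0.4340914 ] [[ 0.99682131  0.07727999  0.01936716]
 [ 0.07965556 -0.96214258 -0.2606466 ]
 [-0.00150879  0.26136079 -0.96524   ]]
```

View pics/w1.png

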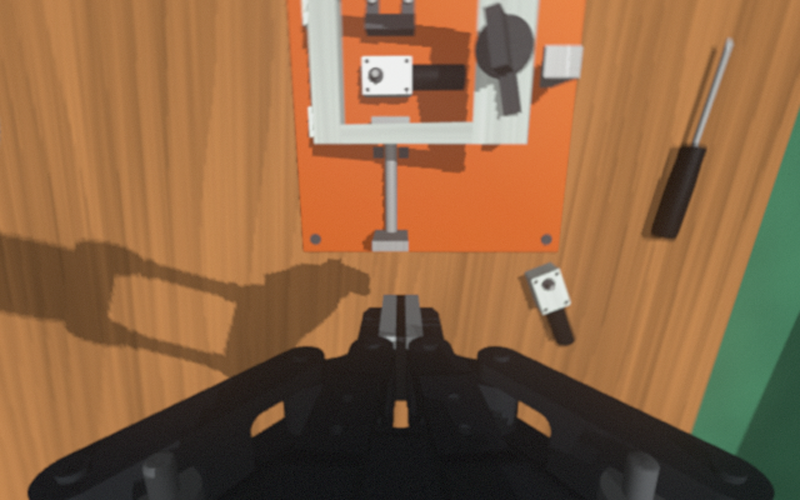

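The wrist view (1.25x) shows the tab's top at (391,245) and the plate's near corners at (304,252) and (560,251). The keeper lip is near (563,61), the latch wing runs from about (492,8) to (508,70), and the gearbox top is centred at (387,76). I'll refine the fixture pose from these.

```bash
cat > m2.py <<'E'
from h import *
c=pickle.load(open('w1.pkl','rb'));f=np.load('fix.npz');W=lambda u,v,z:onz(c,(u+.5)/1.25-.5,(v+.5)/1.25-.5,z/1000)
a,b=W(304,252,20),W(560,251,20);print(a,b,np.linalg.norm(a-b),np.arctan2(*(b-a)[1::-1]))
# keeper top edge y-range / tab
yaw=np.arctan2(*(b-a)[1::-1]);Rf=R.from_euler('z',yaw).as_matrix()
F=(a+b)/2+Rf@[0,.15,0];F[2]=0;print('F',F,'old',f['F'],f['yaw'])
tof=lambda P:((P-F)@Rf*1000).round(1)
print('tabtop',tof(W(391,245,76)),'tab corners',tof(W(373,250,76)),tof(W(409,250,76)))
print('keeper lip corners',[tof(W(*p,83)) for p in ((545,45),(583,45),(545,79),(583,79))])
print('fence near top edge',tof(W(364,25,45)),tof(W(414,24,45)),'frame near',tof(W(314,143,68)))
print('gearbox top',[tof(W(*p,46)) for p in ((361,57),(411,57),(361,96),(413,95))],'jawtop',tof(W(391,118,44)))
S=pickle.load(open('c0.pkl','rb'))
for p in [(95,30,83),(-42.5,-124,76),(-140,-150,20),(140,-150,20),(140,150,20),(-140,150,20)]:
    P=F+Rf@np.array(p)/1000;print(p,((proj(S['scene'],P)-[190,120])*3).round(),((proj(S['side'],P)-[230,145])*4).round())
np.savez('fix2.npz',F=F,Rf=Rf,yaw=yaw)
E
python3 m2.py
```

```text
[ 0.44028195 -0.11815147  0.02      ] [ 0.71931723 -0.09459739  0.02      ] 0.280027644711734 0.08421291854971384
F [0.56718258 0.043094   0.        ] old [0.56786627 0.03934675 0.        ] 0.08394657871359489
tabtop [ -43.1 -127.9   76. ] tab corners [ -60.2 -132.8   76. ] [ -26.2 -132.9   76. ]
keeper lip corners [array([83.8, 41. , 83. ]), array([114.7,  40.9,  83. ]), array([86.2, 15.4, 83. ]), array([117.7,  15.3,  83. ])]
fence near top edge [-65.8  66.2  45. ] [-21.4  66.8  45. ] frame near [-111.6  -34.9   68. ]
gearbox top [array([-69.2,  40. ,  46. ]), array([-24. ,  39.8,  46. ]), array([-70.2,   7. ,  46. ]), array([-22. ,   7.6,  46. ])] jawtop [-42.7 -12.4  44. ]
(95, 30, 83) [474. 259.] [431. 186.]
(-42.5, -124, 76) [167. 371.] [234. 400.]
(-140, -150, 20) [ 32. 379.] [ 67. 528.]
(140, -150, 20) [412. 564.] [567. 463.]
(140, 150, 20) [597. 196.] [461. 142.]
(-140, 150, 20) [253.  56.] [ 57. 186.]
```

```bash
cat >> h.py <<'E'
try:
    _f=np.load('fix2.npz');F,Rf,yaw=_f['F'],_f['Rf'],float(_f['yaw'])
    w=lambda *p:F+Rf@np.array(p)/1000
    tof=lambda P:((P-F)@Rf*1000).round(1)
except Exception: pass
E
python3 - <<'E'
from h import *
plan(w(-42.5,-156,46),down(np.pi/2+yaw),1)
E
```

```text
total xyz [-0.1842 -0.0321  0.8164] rot [-0.0007 -0.0003 -0.007 ] per row [-0.1842 -0.0321  0.8164] [-0.0007 -0.0003 -0.007 ]
```

Emit:
{"fn": "apply_moves", "kwargs": {
  "xyz": [
    [-0.092,-0.016,0],
    [-0.092,-0.016,0],
    [0,0,0.136],
    [0,0,0.136],
    [0,0,0.136],
    [0,0,0.136],
    [0,0,0.136],
    [0,0,0.136]
  ],
  "rot": [
    [0,0,-0.007],
    [0,0,0],
    [0,0,0],
    [0,0,0],
    [0,0,0],
    [0,0,0],
    [0,0,0],
    [0,0,0]
  ],
  "hand": [-1,-1,-1,-1,-1,-1,-1,-1]
}}

```text
clock: 4.2
position: [0.539, -0.116, 0.0452]
ee_rot: [0.0, 0.673, 0.739, 0.0]
contact_force: [-0.1, 0.3, 0.3]
width: -0.0001
gripper_force: 0.0
```

Emit:
{"fn": "apply_moves", "kwargs": {
  "xyz": [
    [0,0,0],
    [0.013,0,0],
    [0.013,0,0],
    [0.013,0,0],
    [0.013,0,0],
    [0,0,0]
  ],
  "rot": [
    [0,0,0],
    [0,0,0],
    [0,0,0],
    [0,0,0],
    [0,0,0],
    [0,0,0]
  ],
  "hand": [-1,-1,-1,-1,-1,-1]
}}

```text
clock: 4.95
position: [0.5386, -0.1008, 0.0474]
ee_rot: [0.001, 0.674, 0.739, 0.0]
contact_force: [0.7, -1.5, 2.2]
width: 0.0001
gripper_force: 1.4
```

```bash
cat > st.py <<'E'
from h import *
s=status.get_state();print(round(s['clock'],2),tof(s['position']),'F',(s['contact_force']@Rf).round(2),'h',np.degrees(np.arctan2(*q2R(s['ee_rot'])[[1,0],0])-yaw).round(2),s['width'])
E
python3 st.py
```

```text
4.95 [ -40.6 -141.    47.4] F [ 0.53 -1.52  2.19] h 90.45 8.217499310879828e-05
```

Emit:
{"fn": "apply_moves", "kwargs": {
  "xyz": [
    [0.015,0,0],
    [0.015,0,0],
    [0.015,0,0],
    [0.015,0,0]
  ],
  "rot": [
    [0,0,0],
    [0,0,0],
    [0,0,0],
    [0,0,0]
  ],
  "hand": [-1,-1,-1,-1]
}}

```text
clock: 5.45
position: [0.5368, -0.0827, 0.0467]
ee_rot: [0.001, 0.674, 0.739, 0.0]
contact_force: [1.6, -5.3, 2.8]
width: -0.0001
gripper_force: 2.9
```

Emit:
{"fn": "apply_moves", "kwargs": {
  "xyz": [
    [0.01,0,0],
    [0.01,0,0],
    [0.01,0,0],
    [0.01,0,0],
    [0.01,0,0]
  ],
  "rot": [
    [0,0,0],
    [0,0,0],
    [0,0,0],
    [0,0,0],
    [0,0,0]
  ],
  "hand": [-1,-1,-1,-1,-1]
}}

```text
clock: 6.08
position: [0.5355, -0.0678, 0.0467]
ee_rot: [0.001, 0.674, 0.739, 0.0]
contact_force: [3.3, -5.1, 3.6]
width: 0.0001
gripper_force: 2.7
```

```bash
python3 st.py
```

```text
6.08 [ -40.9 -107.8   46.7] F [ 2.83 -5.35  3.59] h 90.44 8.538308247300497e-05
```

Emit:
{"fn": "apply_moves", "kwargs": {
  "xyz": [
    [0.005,0,0],
    [0.005,0,0],
    [0.005,0,0]
  ],
  "rot": [
    [0,0,0],
    [0,0,0],
    [0,0,0]
  ],
  "hand": [-1,-1,-1]
}}

```text
clock: 6.45
position: [0.5351, -0.0631, 0.0467]
ee_rot: [0.001, 0.674, 0.739, 0.0]
contact_force: [2.7, -4.1, 3.7]
width: -0.0001
gripper_force: 2.4
```

```bash
python3 st.py
```

```text
6.45 [ -40.9 -103.2   46.7] F [ 2.4  -4.27  3.66] h 90.43 -8.603248756761883e-05
```

Emit:
{"fn": "apply_moves", "kwargs": {
  "xyz": [
    [0.004,0,0],
    [0.004,0,0]
  ],
  "rot": [
    [0,0,0],
    [0,0,0]
  ],
  "hand": [-1,-1]
}}

```text
clock: 6.7
position: [0.5351, -0.0625, 0.0468]
ee_rot: [0.002, 0.673, 0.739, -0.001]
contact_force: [2.0, -12.1, 2.4]
width: 0.0001
gripper_force: 6.1
```

```bash
python3 st.py
```

```text
6.7 [ -40.9 -102.5   46.8] F [  0.95 -12.27   2.42] h 90.53 6.017539980152788e-05
```

Emit:
{"fn": "apply_moves", "kwargs": {
  "xyz": [
    [0,0,0],
    [0,0,0]
  ],
  "rot": [
    [0,0,0],
    [0,0,0]
  ],
  "hand": [-1,-1]
}}

```text
clock: 6.95
position: [0.5351, -0.0625, 0.0468]
ee_rot: [0.002, 0.674, 0.739, -0.001]
contact_force: [2.9, -9.7, 3.0]
width: -0.0004
gripper_force: 5.0
```

```bash
python3 st.py; python3 - <<'E'
from h import *
c=grab('side');d=grab('wrist')
a=cv2.resize(c['im'][145:295,230:400],(680,600),interpolation=cv2.INTER_CUBIC)
cv2.imwrite('pics/b2.png',a[:,:,::-1]);save('w2',d)
E
```

```text
6.95 [ -40.9 -102.6   46.8] F [ 2.06 -9.92  2.96] h 90.5 -0.0003699573407162421
```

View pics/w2.png

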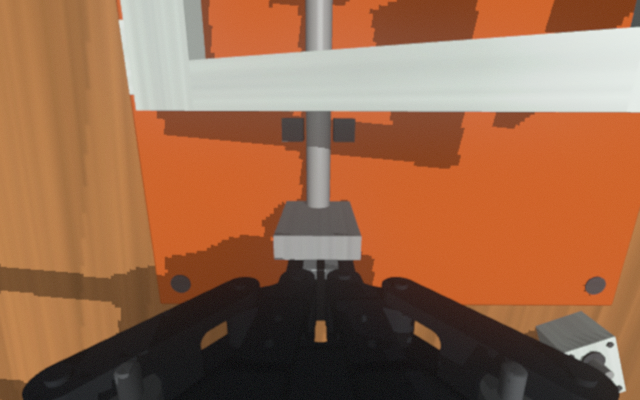

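The wrist view shows the fingers pressing the tab squarely from behind, with its top at (317,246). The frame hides the jaw face. The force settled at about 10 N in total, of which about 3 N is jaw friction, so I'll add a little more.

Emit:
{"fn": "apply_moves", "kwargs": {
  "xyz": [
    [0.003,0,0],
    [0,0,0],
    [0,0,0]
  ],
  "rot": [
    [0,0,0],
    [0,0,0],
    [0,0,0]
  ],
  "hand": [-1,-1,-1]
}}

```text
clock: 7.42
position: [0.535, -0.0625, 0.0468]
ee_rot: [0.003, 0.673, 0.739, -0.001]
contact_force: [2.2, -13.5, 2.3]
width: 0.0002
gripper_force: 6.3
```

```bash
python3 st.py
```

```text
7.42 [ -40.9 -102.5   46.8] F [  1.04 -13.6    2.28] h 90.53 0.0001594573326009045
```

Emit:
{"fn": "apply_moves", "kwargs": {
  "xyz": [
    [0,0,0],
    [0,0,0]
  ],
  "rot": [
    [0,0,0],
    [0,0,0]
  ],
  "hand": [-1,-1]
}}

```text
clock: 7.68
position: [0.535, -0.0625, 0.0468]
ee_rot: [0.003, 0.673, 0.739, -0.001]
contact_force: [2.1, -12.2, 1.8]
width: 0.0001
gripper_force: 6.3
```

```bash
python3 st.py
```

```text
7.67 [ -40.9 -102.6   46.8] F [  1.07 -12.37   1.79] h 90.53 0.0001338017357826366
```

Emit:
{"fn": "apply_moves", "kwargs": {
  "xyz": [
    [-0.02,0,0],
    [-0.06,0,0],
    [0,0,-0.14],
    [0,0,-0.14],
    [0,0,-0.14],
    [0,0,-0.14],
    [0,0,-0.14],
    [0,0,-0.14]
  ],
  "rot": [
    [0,0,0],
    [0,0,0],
    [0,0,0],
    [0,0,0],
    [0,0,0],
    [0,0,0],
    [0,0,0],
    [0,0,0]
  ],
  "hand": [-1,-1,-1,-1,-1,-1,-1,-1]
}}

```text
clock: 8.68
position: [0.5351, -0.0835, 0.2991]
ee_rot: [-0.001, 0.674, 0.739, -0.0]
contact_force: [0.3, -0.1, 0.1]
width: 0.0001
gripper_force: 0.0
```

```bash
python3 st.py;python3 - <<'E'
from h import *
plan(w(25,-50,300),down(np.pi/2+yaw),4)
E
```

```text
8.68 [ -42.6 -123.5  299.1] F [ 0.32 -0.14  0.12] h 90.43 0.00014630063543101724
total xyz [ 0.2433  0.2271 -0.003 ] rot [-0.0019 -0.0019  0.0072] per row [ 0.0608  0.0568 -0.0008] [-0.0005 -0.0005  0.0018]
```

Emit:
{"fn": "apply_moves", "kwargs": {
  "xyz": [
    [0.061,0.057,0],
    [0.061,0.057,0],
    [0.061,0.057,0],
    [0.061,0.057,0],
    [0,0,0]
  ],
  "rot": [
    [0,0,0],
    [0,0,0],
    [0,0,0],
    [0,0,0],
    [0,0,0.007]
  ],
  "hand": [-1,-1,-1,-1,-1]
}}

```text
clock: 9.3
position: [0.598, -0.0033, 0.2975]
ee_rot: [-0.001, 0.676, 0.737, -0.0]
contact_force: [-0.3, -0.6, -0.2]
width: -0.0003
gripper_force: 0.0
```

```bash
python3 st.py; python3 - <<'E'
from h import *
c=grab('wrist');pickle.dump(c,open('w3.pkl','wb'))
cv2.imwrite('pics/w3.png',cv2.resize(c['im'],(800,500),interpolation=cv2.INTER_CUBIC)[:,:,::-1])
E
```

```text
9.3 [ 26.8 -48.9 297.5] F [-0.34 -0.53 -0.21] h 90.1 -0.0003217835983834922
```

View pics/w3.png

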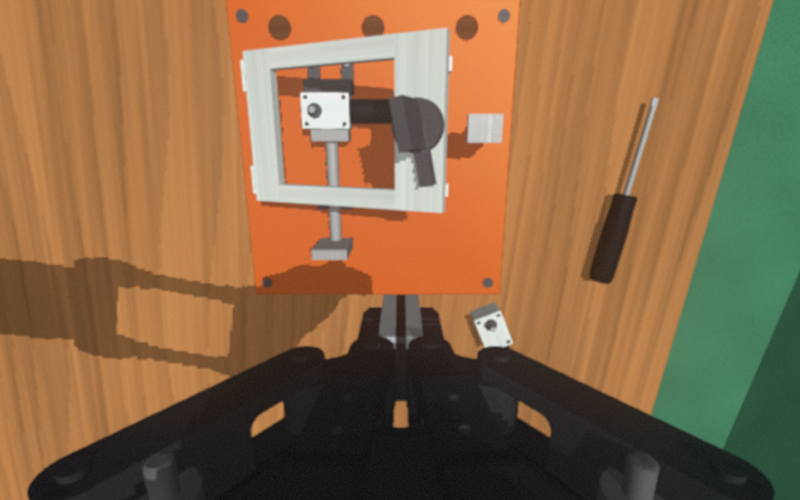

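The wrist view shows the jaw pressed on the gearbox and the gearbox on the fence, with its top at (301-350, 92-129) and the fence just behind at y<92. The frame's free corners are at (447,28) and (444,213), and the toe tip is near (428,186). Now I'll work out the frame angle and latch angle.

```bash
cat > m3.py <<'E'
from h import *
from scipy.optimize import brentq
w1,w3=[pickle.load(open(f'w{i}.pkl','rb')) for i in (1,3)]
px=lambda u,v:((u+.5)/1.25-.5,(v+.5)/1.25-.5)
def inplane(c,p,th,n): # intersect with frame-plane height n above hinge; frame coords mm
    O=(c['O']-F)@Rf*1000-[-105,30,62];d=ray(c,*px(*p))@Rf
    ex=np.array([np.cos(th),0,np.sin(th)]);ez=np.array([-np.sin(th),0,np.cos(th)])
    t=(n-O@ez)/(d@ez);P=O+t*d;return np.array([P@ex,P[1],P@ez])
ths=[]
for c,p in ((w3,(447,28)),(w3,(444,213)),(w1,(527,143))):
    th=brentq(lambda t:inplane(c,p,t,6)[0]-180,.2,.7);ths.append(th);print('theta',th,inplane(c,p,th,6))
th=np.mean(ths[:3])
for c,p in ((w3,(428,186.5)),(w1,(511,113))):
    P=inplane(c,p,th,12);print('toe',P.round(1),'r',np.hypot(P[0]-160,P[1]),'ang',np.arctan2(P[0]-160,-P[1]))
for p in ((492,6),(508,70)):P=inplane(w1,p,th,42);print('wing w1',P.round(1))
for p in ((532,45),(477,45)):print('disc edge',inplane(w1,p,th,12).round(1))
print(inplane(w3,(443,125),th,12))
E
python3 m3.py; python3 - <<'E'
import cv2
i=cv2.imread('pics/w1.png')[0:130,440:600];j=cv2.imread('pics/w3.png')[80:210,370:530]
import numpy as np
cv2.imwrite('pics/z.png',cv2.resize(np.hstack([i,j]),(800,325),interpolation=cv2.INTER_CUBIC))
E
```

```text
theta 0.4249143026561522 [180.          63.02474197   6.        ]
theta 0.39303126802059046 [180.         -65.88331091   6.        ]
theta 0.39994000161411764 [180.         -65.60093065   6.        ]
toe [169.3 -44.9  12. ] r 45.900182357358496 ang 0.20417709719675264
toe [168.3 -45.   12. ] r 45.72894861163191 ang 0.1824672972926296
wing w1 [157.2  15.7  42. ]
wing w1 [169.2 -21.4  42. ]
disc edge [179.1  -2.1  12. ]
disc edge [141.8   1.3  12. ]
[179.80467208  -0.45612278  12.        ]
```

View pics/z.png

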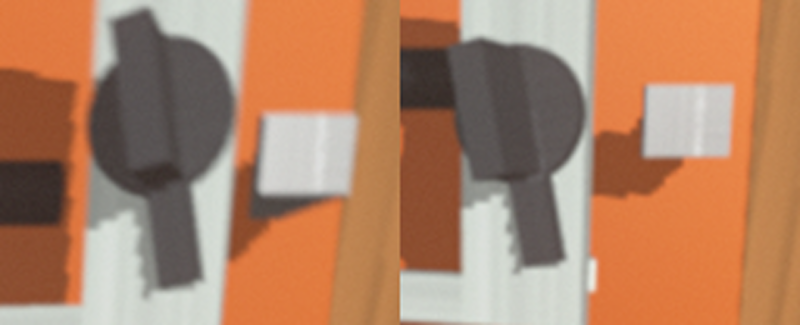

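The crop shows the wing on the disc, turned a little anticlockwise, with the toe pointing to -y and slightly +x. That fits a frame angle of about 0.40 and a latch angle of about 0.20.

```bash
cat >> h.py <<'E'
def latch(th,ph,n):
    A=R.from_euler('y',-th).as_matrix();ez=A[:,2]
    ly=A@[-np.sin(ph),np.cos(ph),0];lx=A@[np.cos(ph),np.sin(ph),0]
    P=np.array([-105,30,62])+A@[160,0,n]
    return w(*P),Rf@np.c_[ly,lx,-ez]
E
python3 - <<'E'
from h import *
p=latch(.4,.2,90);print(tof(p[0]),p[0]);plan(*p,8)
E
```

```text
[  7.3  30.  207.2] [0.57195534 0.07360357 0.20720242]
total xyz [ 0.2656 -0.0617  0.3019] rot [-0.3826 -0.0388 -0.1878] per row [ 0.0332 -0.0077  0.0377] [-0.0478 -0.0048 -0.0235]
```

Emit:
{"fn": "apply_moves", "kwargs": {
  "xyz": [
    [0.088,-0.02,0],
    [0.088,-0.02,0],
    [0.088,-0.02,0],
    [0,0,0],
    [0,0,0],
    [0,0,0],
    [0,0,0]
  ],
  "rot": [
    [0,0,0],
    [0,0,0],
    [0,0,0],
    [-0.0956,-0.0097,-0.047],
    [-0.0956,-0.0097,-0.047],
    [-0.0956,-0.0097,-0.047],
    [-0.0956,-0.0097,-0.047]
  ],
  "hand": [0.06,0.06,0.06,0.06,0.06,0.06,0.06]
}}

```text
clock: 10.22
position: [0.5721, 0.0721, 0.2987]
ee_rot: [0.151, 0.587, 0.784, 0.133]
contact_force: [0.1, -0.5, 0.4]
width: 0.0452
gripper_force: 0.0
```

```bash
python3 st.py; python3 - <<'E'
from h import *
plan(*latch(.4,.2,75),2);plan(*latch(.4,.2,16),1)
E
```

```text
10.22 [  7.3  28.5 298.7] F [ 0.01 -0.47  0.43] h 100.6 0.04518642315223914
total xyz [ 0.0293 -0.1168  0.3304] rot [0.0042 0.0019 0.0012] per row [ 0.0146 -0.0584  0.1652] [0.0021 0.001  0.0006]
total xyz [ 0.0297 -0.1176  0.5271] rot [0.0042 0.0019 0.0012] per row [ 0.0297 -0.1176  0.5271] [0.0042 0.0019 0.0012]
```

Emit:
{"fn": "apply_moves", "kwargs": {
  "xyz": [
    [0.015,-0.0585,0],
    [0.0147,-0.059,0],
    [0,0,0.165],
    [0,0,0.165],
    [0,0,0.08],
    [0,0,0.06],
    [0,0,0.03],
    [0,0,0]
  ],
  "rot": [
    [0.004,0.002,0],
    [0,0,0],
    [0,0,0],
    [0,0,0],
    [0,0,0],
    [0,0,0],
    [0,0,0],
    [0,0,0]
  ],
  "hand": [0.06,0.06,0.06,0.06,0.06,0.06,0.06,0.06]
}}

```text
clock: 11.22
position: [0.5968, 0.0763, 0.1457]
ee_rot: [0.147, 0.588, 0.784, 0.131]
contact_force: [-0.5, -0.3, 0.1]
width: 0.0456
gripper_force: 0.0
```

```bash
python3 st.py; python3 - <<'E'
from h import *
plan(*latch(.4,.2,16),1)
c=grab('wrist');save('w4',c)
E
```

```text
11.22 [ 32.3  30.6 145.7] F [-0.48 -0.29  0.09] h 100.57 0.045606126515726854
total xyz [-0.0026  0.0029  0.0254] rot [-0.0035 -0.0013 -0.0006] per row [-0.0026  0.0029  0.0254] [-0.0035 -0.0013 -0.0006]
```

View pics/w4.png

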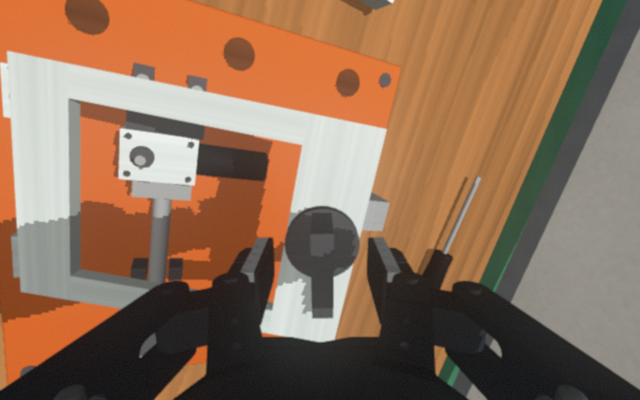

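The wing sits midway between the open fingers, at u≈322 against a finger midpoint of about 319, and lines up with them. I'll lower the last few mm and close.

Emit:
{"fn": "apply_moves", "kwargs": {
  "xyz": [
    [0,0.002,0.021],
    [0,0,0],
    [0,0,0],
    [0,0,0],
    [0,0,0],
    [0,0,0],
    [0,0,0]
  ],
  "rot": [
    [0,0,0],
    [0,0,0],
    [0,0,0],
    [0,0,0],
    [0,0,0],
    [0,0,0],
    [0,0,0]
  ],
  "hand": [0.06,-1,-1,-1,-1,-1,-1],
  "force": 60
}}

```text
clock: 12.15
position: [0.5998, 0.077, 0.1403]
ee_rot: [0.147, 0.588, 0.784, 0.131]
contact_force: [-1.1, -1.0, 2.1]
width: 0.0085
gripper_force: 60.7
```

```bash
python3 st.py; python3 - <<'E'
from h import *
plan(*latch(.4,.2,18),1)
s=status.get_state();Rc=q2R(s['ee_rot'])
# arc: from theta .4 to 0 in 8 steps, relative rows
prev=latch(.4,.2,18)
for t in np.linspace(.35,0,8):
    q=latch(t,.2,18);print((prev[1].T@(q[0]-prev[0])/.3).round(4),(R.from_matrix(prev[1].T@q[1]).as_rotvec()/np.radians(60)).round(4));prev=q
E
```

```text
12.15 [ 35.4  31.1 140.3] F [-1.23 -0.91  2.06] h 100.6 0.008494324525502321
total xyz [-0.0036 -0.0001 -0.0017] rot [-0.0029 -0.0013 -0.0002] per row [-0.0036 -0.0001 -0.0017] [-0.0029 -0.0013 -0.0002]
[-0.0005  0.0023  0.0267] [ 0.0468  0.0095 -0.    ]
[-0.0005  0.0023  0.0267] [0.0468 0.0095 0.    ]
[-0.0005  0.0023  0.0267] [ 0.0468  0.0095 -0.    ]
[-0.0005  0.0023  0.0267] [0.0468 0.0095 0.    ]
[-0.0005  0.0023  0.0267] [ 0.0468  0.0095 -0.    ]
[-0.0005  0.0023  0.0267] [0.0468 0.0095 0.    ]
[-0.0005  0.0023  0.0267] [ 0.0468  0.0095 -0.    ]
[-0.0005  0.0023  0.0267] [0.0468 0.0095 0.    ]
```

Emit:
{"fn": "apply_moves", "kwargs": {
  "xyz": [
    [-0.0005,0.0023,0.0267],
    [-0.0005,0.0023,0.0267],
    [-0.0005,0.0023,0.0267],
    [-0.0005,0.0023,0.0267],
    [0,0,0]
  ],
  "rot": [
    [0.0468,0.0095,0],
    [0.0468,0.0095,0],
    [0.0468,0.0095,0],
    [0.0468,0.0095,0],
    [0,0,0]
  ],
  "hand": [-1,-1,-1,-1,-1]
}}

```text
clock: 12.78
position: [0.6128, 0.0782, 0.1104]
ee_rot: [0.073, 0.597, 0.796, 0.065]
contact_force: [-3.0, -0.9, 1.8]
width: 0.009
gripper_force: 61.1
```

```bash
python3 st.py; python3 - <<'E'
from h import *
plan(*latch(.2,.2,18),1)
E
```

```text
12.78 [ 48.4  31.1 110.4] F [-3.05 -0.62  1.8 ] h 101.26 0.008952988576669603
total xyz [-0.0036 -0.0005 -0.0036] rot [-0.0042 -0.0018  0.    ] per row [-0.0036 -0.0005 -0.0036] [-0.0042 -0.0018  0.    ]
```

Emit:
{"fn": "apply_moves", "kwargs": {
  "xyz": [
    [-0.0005,0.0023,0.0267],
    [-0.0005,0.0023,0.0267],
    [-0.0005,0.0023,0.0267],
    [-0.0005,0.0023,0.0267],
    [0,0,0]
  ],
  "rot": [
    [0.0468,0.0095,0],
    [0.0468,0.0095,0],
    [0.0468,0.0095,0],
    [0.0468,0.0095,0],
    [0,0,0]
  ],
  "hand": [-1,-1,-1,-1,-1]
}}

```text
clock: 13.4
position: [0.6191, 0.0787, 0.0805]
ee_rot: [-0.002, 0.6, 0.8, -0.001]
contact_force: [-5.4, -0.5, 7.1]
width: 0.0088
gripper_force: 61.6
```

```bash
python3 st.py; python3 - <<'E'
from h import *
plan(*latch(0,.2,18),1)
E
```

```text
13.4 [54.7 31.1 80.5] F [-5.41 -0.01  7.07] h 101.47 0.008756142137731278
total xyz [-0.0038  0.0001  0.0016] rot [-0.0033 -0.0016  0.0003] per row [-0.0038  0.0001  0.0016] [-0.0033 -0.0016  0.0003]
```

Emit:
{"fn": "apply_moves", "kwargs": {
  "xyz": [
    [0,0,0.005],
    [0,0,0.005],
    [0,0,0]
  ],
  "rot": [
    [0,0,0],
    [0,0,0],
    [0,0,0]
  ],
  "hand": [-1,-1,-1]
}}

```text
clock: 13.78
position: [0.6192, 0.0787, 0.0803]
ee_rot: [-0.0, 0.6, 0.8, 0.0]
contact_force: [-7.6, -0.1, 18.2]
width: 0.0089
gripper_force: 63.4
```

```bash
python3 st.py
```

```text
13.78 [54.8 31.1 80.3] F [-7.63  0.58 18.17] h 101.48 0.008937684535987539
```

Emit:
{"fn": "apply_moves", "kwargs": {
  "xyz": [
    [0,0,0.002],
    [0,0,0],
    [0,0,0],
    [0,0,0]
  ],
  "rot": [
    [0,0,-0.15],
    [0,0,-0.15],
    [0,0,-0.15],
    [0,0,-0.15]
  ],
  "hand": [-1,-1,-1,-1]
}}

```text
clock: 14.28
position: [0.6186, 0.0784, 0.0802]
ee_rot: [-0.001, 0.321, 0.947, -0.0]
contact_force: [-10.3, -2.5, 21.3]
width: 0.0085
gripper_force: 63.9
```

```bash
python3 st.py
```

```text
14.28 [54.2 30.8 80.2] F [-10.43  -1.63  21.32] h 137.76 0.00851919470771064
```

Emit:
{"fn": "apply_moves", "kwargs": {
  "xyz": [
    [0,0,0],
    [0,0,0],
    [0,0,0],
    [0,0,0],
    [0,0,0],
    [0,0,0]
  ],
  "rot": [
    [0,0,-0.15],
    [0,0,-0.15],
    [0,0,-0.15],
    [0,0,-0.15],
    [0,0,-0.08],
    [0,0,0]
  ],
  "hand": [-1,-1,-1,-1,-1,-1]
}}

```text
clock: 15.02
position: [0.6183, 0.0777, 0.0803]
ee_rot: [-0.001, -0.027, 1.0, -0.0]
contact_force: [-10.2, -3.0, 21.0]
width: 0.0092
gripper_force: 64.0
```

```bash
cat >> st.py <<'E'
print('M',s['moment'].round(2))
E
python3 st.py
```

```text
15.03 [53.9 30.2 80.3] F [-10.43  -2.15  21.04] h -181.67 0.00919042329444485
M [-0.53  1.69  0.08]
```

Emit:
{"fn": "apply_moves", "kwargs": {
  "xyz": [
    [0,0,0],
    [0,0,0],
    [0,0,0]
  ],
  "rot": [
    [0,0,-0.04],
    [0,0,-0.04],
    [0,0,0]
  ],
  "hand": [-1,-1,-1]
}}

```text
clock: 15.4
position: [0.6183, 0.0777, 0.0802]
ee_rot: [-0.001, -0.067, 0.998, -0.0]
contact_force: [-11.2, -3.7, 22.8]
width: 0.0086
gripper_force: 66.9
```

```bash
python3 st.py
```

```text
15.4 [53.9 30.2 80.2] F [-11.46  -2.73  22.77] h -177.11 0.00864171905578644
M [-0.69  1.74 -1.01]
```

Emit:
{"fn": "apply_moves", "kwargs": {
  "xyz": [
    [0,0,-0.008],
    [0,0,-0.008],
    [0,0,0]
  ],
  "rot": [
    [0,0,0.04],
    [0,0,0],
    [0,0,0]
  ],
  "hand": [-1,-1,-1]
}}

```text
clock: 15.78
position: [0.6181, 0.0777, 0.0818]
ee_rot: [-0.002, -0.048, 0.999, -0.0]
contact_force: [-6.4, -3.5, 6.4]
width: 0.0093
gripper_force: 61.5
```

```bash
python3 st.py
```

```text
15.78 [53.7 30.2 81.8] F [-6.67 -2.98  6.4 ] h -179.38 0.00927554491458281
M [-0.52  0.76 -0.28]
```

Emit:
{"fn": "apply_moves", "kwargs": {
  "xyz": [
    [0,0,0],
    [0,0,0],
    [0,0,0],
    [0,0,-0.05],
    [0,0,-0.1],
    [0,0,-0.15],
    [0,0,-0.15],
    [0,0,0]
  ],
  "rot": [
    [0,0,0],
    [0,0,0],
    [0,0,0],
    [0,0,0],
    [0,0,0],
    [0,0,0],
    [0,0,0],
    [0,0,0]
  ],
  "hand": [0.1,0.1,0.1,0.1,0.1,0.1,0.1,0.1]
}}

```text
clock: 16.77
position: [0.6229, 0.0788, 0.2216]
ee_rot: [0.004, -0.048, 0.999, 0.0]
contact_force: [0.1, -0.8, 0.9]
width: 0.0468
gripper_force: 0.0
```

```bash
python3 st.py; python3 - <<'E'
from h import *
a=grab('scene')['im'][120:320,190:410];b=grab('wrist')['im']
cv2.imwrite('pics/e.png',np.hstack([cv2.resize(a,(352,320)),cv2.resize(b,(448,280))[:280],] if 0 else [cv2.resize(a,(440,400),interpolation=cv2.INTER_CUBIC),b[:,140:500]])[:,:,::-1])
E
```

```text
16.77 [ 58.5  30.9 221.6] F [ 0.05 -0.82  0.91] h -179.33 0.04681634643552512
M [ 0.01 -0.01 -0.05]
```

View pics/e.png

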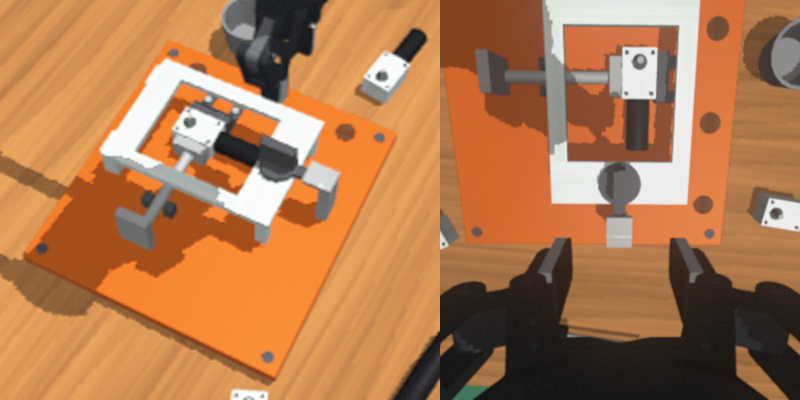

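The frame is down on its posts and the toe runs to +x under the keeper lip, near (619,215). The gearbox sits between jaw and fence, and the gripper is clear above.

```bash
python3 -c "
from rig import job;print(job.sign_off())"
```

```text
the job is handed in; nothing more can be done
None
```

I handed the job in at about 17 s: the gearbox is against the fence, pushed there with about 10 N (about 13 N at the tab less 3 N jaw friction), and the frame is held closed by its latch, turned to its stop with the toe under the keeper; spares and cup untouched.

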